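# Close and pin a gauge-stud pressing jig on an asphalt core

### The job

Press the two brass gauge studs onto the asphalt core: swing the open hinged leaf of the jig down over the core, take the knurled round-knob pin from the pin block and push it fully home, through the hole in the leaf's front tongue and into the post below, until its collar sits on the tongue. The sprung feet push the leaf up again, so keep pressing down and finish while still holding the leaf fully shut with the pin home. Leave the core in its nest, and the other pins and everything else on the bench where they are.

Things in the scene. Friction and masses are not known exactly. Their poses are not given: they have to be found in the camera images.
- jig: Dark steel jig base, fixed. Origin on the bench under the centre of the core's nest; x points from the pin post (x = -115 mm) to the hinge (x = +90), y along the hinge, z up. Base plate x -135 to 110, y +-70, top 23 mm above the bench. Four 10 mm posts round the core. Hinge cheeks at y = +-61, 90 mm high. Front post 40 x 40 mm, top at 73 mm.
- leaf (a joint): Angle (rad) of the aluminium leaf: 0 = fully shut, level; grows as its front end swings up and back (stop 1.3). Stiff hinge: stays where it is left, 1 to 5 N at the front bar moves it. Two sprung rubber feet under it touch the core at 0.065 rad and lift the let-go leaf back to 0.05 to 0.07; pressing at the tongue, 5 N begin to close it from there and 10 N shut it fully.
- hinge_mid (a point): Middle of the hinge axis, 78 mm above the bench, at x = 90 mm, y = 0 of the jig. The axis runs along the jig's y.
- front_bar (a point): Centre of the upper (outer) face of the leaf's flat front cross bar, 165 mm from the hinge axis, the place to push; bar 40 mm in x, 106 mm in y, 10 mm thick. z = outward normal of the leaf, x towards the hinge. The upper face lies 5 mm above the hinge axis when shut. 90 mm from the hinge two stems stand up to 27 mm off the face at y = +-25 mm.
- leaf_hole (a point): Centre of the mouth of the 12 mm through hole, on the upper face of the leaf's front tongue (40 x 40 mm, 10 mm thick), 205 mm from the hinge axis. Mouth chamfered 2 mm. z axis = outward normal of the leaf. With the leaf shut it is 83 mm above the bench and exactly over the post hole.
- post_hole (a point): Centre of the mouth of the upright 12 mm hole in the top of the front post, 73 mm above the bench, 50 mm deep, mouth chamfered 2 mm.
- pin_knob (a point): Centre of the knurled dark round knob (24 mm across, 26 tall) of the pin to use; z up along it. Below: neck 14 mm wide, 10 long; collar 26 mm wide, 4 thick, underside 27 mm under this point; shank 10 mm wide, 50 long, tapered foot, end 77 mm under this point. 0.11 kg. Starts upright in any of the pin block's three holes, collar on the block's top.
- pin_shoulder (a point): Centre of the underside of that pin's collar.
- pin_block: Grey plastic block, fixed, 60 (x) x 180 (y) x 65 mm (z), origin under its centre; three 12 mm holes 60 mm apart along its y, 55 mm deep, each with a pin.
- core: Black asphalt core disc, 100 mm across, 40 mm tall, lying flat in the jig's nest under the leaf, 0.7 kg. Origin: centre of its underside.
- tbar_pin: Bystander: thinner 8 mm pin with a straight cross bar 50 mm long for a head, in the pin block; total height 78 mm. Origin: foot end.
- ball_pin: Bystander: thinner 8 mm pin with an 18 mm ball head, in the pin block; total height 71 mm. Origin: foot end.
- spare_core: Bystander: loose black core disc, 100 mm across, 45 mm tall. Origin: centre of underside.
- marker: Bystander: white marker pen with blue cap, 120 x 18 mm, lying. Origin: underside.
- caliper: Bystander: digital caliper lying flat, 200 mm long, 12 mm tall. Origin: underside.
- weight: Bystander: brass knob weight, 48 mm across, 82 mm tall. Origin: centre of underside.
- stud_tin: Bystander: small open aluminium dish, 64 mm across, 25 mm tall. Origin: centre of underside.
- sensor: Bystander: rod-shaped displacement sensor, 135 mm long, on a small block, 36 mm tall. Origin: underside of the block.
Things that resemble listed ones, but are neither listed nor needed, are in the scene too. What is shaped like the core but orange or purple is not meant.

How it is judged:
By the outcome, as a careful person would: the job done as asked, in the order asked, and still so for the second after the job is handed in, while the arm keeps its last pose, push and grip.
It also fails if it takes over 54 s, if anything falls off the work surface, if the arm or the gripper's body presses on something with over 40 N, if the wrist force passes 120 N, or if a joint passes its speed limit or range.

### The arm

A 6-joint arm with a two-finger parallel gripper is mounted at the origin on the work surface. World frame = base frame: x ahead of the robot, y to its left, z up, the work surface at z = 0. Lengths are in m, angles in rad, forces in N, time in s.
With the tool pointing down it reaches from about 0.3 to 0.775 m from the base axis. Payload 14.6 kg.
Tool frame: the origin (TCP) lies at the very end of the fingers, on their centre line; the grasp point (between the pads) lies 19 mm behind it (ctrl.hold_point_z is the distance from the TCP to the grasp point, in m); x points along the fingers, y is the direction in which the jaws open and shut, and the axes are right-handed (so a half turn about x gives the same grasp; the last joint's range is limited). The gripper opens to 94 mm and grips with 3 to 60 N. Pads are 16 mm wide; open, the fingers measure 119 mm over their backs; the gripper's body (75 mm by 177 mm) begins 78 mm behind the grasp point.
Start: joints at [1.102, 0.3, 1.521, -0, 1.321, -0.067], TCP at [0.215, 0.506, 0.205] pointing down, gripper open.
Joint ranges: [-3.03, 3.03], [-0.79, 2.21], [0.23, 2.52], [-1.04, 4.18], [0, 3.07], [-2.55, 2.55]. Speed limits (rad/s): [2.22, 2.22, 2.57, 3.14, 3.14, 3.14].

### API

Orientations are given as [roll, pitch, yaw] about the fixed x, y, z axes, in that order (R = Rz(yaw) Ry(pitch) Rx(roll)).
In Python, from station import get_obs, camera, ticket, ctrl gives the robot as it stands.
- The arm moves only by the tool step_arm, never from a script. Its argument "motion" is a list that holds one entry, the list of rows, each a list of 6 numbers: the shift along the tool's x, y, z in m, then the turn, a rotation vector about the tool's x, y, z in degrees. A call has 1 to 12 rows; each row shifts and turns the commanded pose from where the row before left it, along the tool's axes as they then stand; what a row does not reach is not made up. A row lasts 1/8 s, in which the tool goes at most 62.5 mm and 10.7 degrees, less where a joint would pass 70% of its speed; a pose out of reach is approached as far as the arm can. A call is refused whole if a number of a shift passes 0.0625 or a number of a turn 10.7, either way. A call with a gripper value outside its range is refused whole. "fingers" is the finger opening in m, from 0 to 0.094, set as the call begins (left out, the last holds). The fingers move at their own pace and stop on an object; "squeeze" is the grip in N (left out, the last holds). Time passes only in rows, so rows that do not move let the fingers close. It gives the time, the measured TCP pose, the force and the opening at its end, in the units of the state.
- get_obs(): the state, without advancing time (a new reading comes with each control period).
- camera(name): name is "scene" or "top"; returns a dict with "pixels" (480x640x3 uint8, red, green, blue), "fx", "fy", "cx", "cy" (pixels), "k1" (the pictures are not rectified: a ray, as slopes to the right and down, at radius r is drawn at 1 + k1 r^2 times it, then the intrinsics apply), "extrinsics" (4x4, takes a point from world to camera coordinates). Camera axes: x right, y up, looking along -z (the intrinsics and any distortion apply to the point x, -y, -z); pixel columns grow to the right and rows downward; lengths in m; the calibration is good to about 2 mm. A picture is of the moment at which its call begins. There is no depth.
- ticket.hand_in(): hands the job in, once; it reports no verdict.
The state is a dict: "time_s": time; "qpos": joint angles; "joint_vel": joint speeds; "tau": joint torques, N m; "ee_pos": TCP position; "eef_rot": TCP orientation; "force": force on the tool from outside, world axes, zero at the start; "moment": the same for the moment, N m; "grip_width": finger opening in m.
Only numpy, scipy, OpenCV 4.12 (cv2) and the standard library are available. Lean on these libraries where they do the work, as an engineer would, in place of code of your own. Each camera call takes 0.05 s, during which the arm holds its last target.

## Working session

There is one attempt and no reset: what is moved stays moved. The work goes in short steps, Python scripts to look and compute and a tool call to move; the robot and the scene stay as the last step left them, time stands still between calls to the robot, and variables do not carry over. Pictures are saved under pics/ and viewed, and the job is handed in when it is done.

Besides the shell and the picture viewer there is one more tool, called after "Call:" in YAML: its name, and indented under it one key for each argument. step_arm: Moves the arm, as the interface text tells. Its arguments: {"type":"object","properties":{"motion":{"type":"array","items":{"type":"array","items":{"type":"array","items":{"type":"number"}}}},"fingers":{"type":"number"},"squeeze":{"type":"number"}},"required":["motion"]}

```bash
mkdir -p pics; ls
python3 - <<'E'
from station import get_obs,camera,ctrl
import cv2
o=get_obs();print(o);print(ctrl.hold_point_z)
for n in("scene","top"):
    c=camera(n);cv2.imwrite(f"pics/{n}0.png",c["pixels"][:,:,::-1]);print(n,{k:c[k] for k in c if k!="pixels"})
E
```

```text
pics
{'time_s': 0.0, 'qpos': array([ 1.10240070e+00,  3.00456476e-01,  1.52158875e+00,  1.56534595e-05,
        1.32071816e+00, -6.65741613e-02]), 'joint_vel': array([-0.00042247, -0.00101663,  0.00054654,  0.00075987, -0.00127537,
        0.00188239]), 'tau': array([ 1.57338718e-04, -5.31797755e+01, -3.52742493e+01,  7.07806530e-02,
        2.43121921e-02, -7.96749623e-05]), 'ee_pos': array([0.21496577, 0.50595644, 0.20489112]), 'eef_rot': array([-1.65032066,  1.5696255 , -2.05214601]), 'force': array([ 0.44223253, -0.60624438,  0.07666223]), 'moment': array([-0.03054206, -0.0099992 , -0.02814381]), 'grip_width': 0.09405264335230062}
0.0188
scene {'fx': 505.9962785928145, 'fy': 505.9962785928145, 'cx': 318.2094836286613, 'cy': 242.81752161379723, 'k1': -0.039624211950973126, 'extrinsics': array([[ 0.65226997,  0.75772752, -0.01982157, -0.38752002],
       [-0.54118067,  0.48385246,  0.68775743,  0.25102749],
       [ 0.53072345, -0.43787646,  0.72566991, -1.43997927],
       [ 0.        ,  0.        ,  0.        ,  1.        ]])}
top {'fx': 496.7698136014725, 'fy': 496.7698136014725, 'cx': 315.2972363650868, 'cy': 236.22145409980368, 'k1': -0.11401957619194261, 'extrinsics': array([[-0.01633781, -0.99981724, -0.00992739,  0.02252575],
       [ 0.99433412, -0.01728963,  0.10488438, -0.58067428],
       [-0.10503685, -0.00815756,  0.99443487, -1.16892563],
       [ 0.        ,  0.        ,  0.        ,  1.        ]])}
```

View pics/scene0.png

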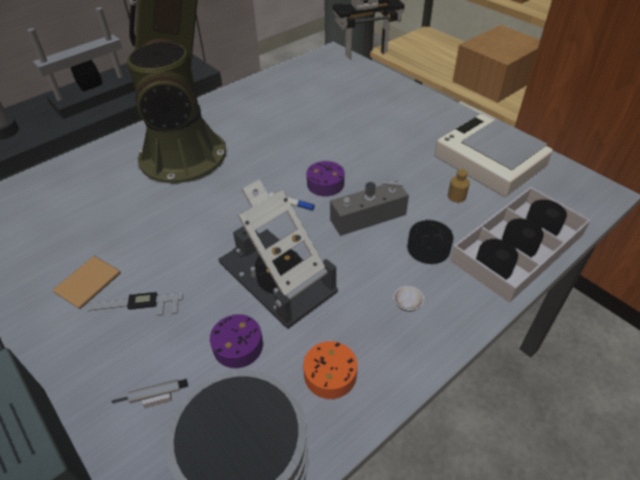

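View pics/top0.png

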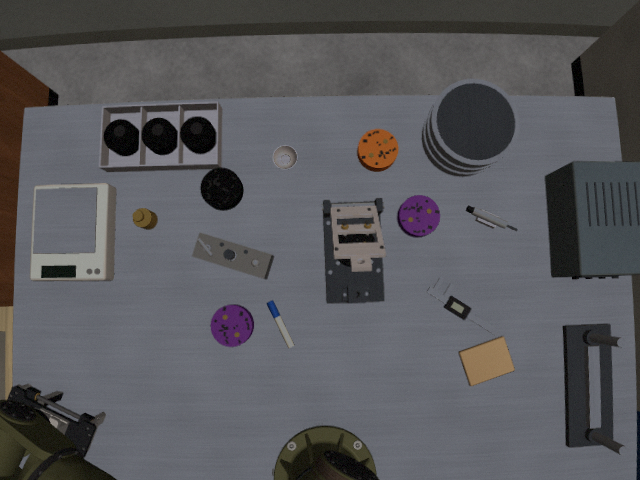

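The scene picture shows the jig with its leaf raised (tongue at about 255,190) and the pin block at about (370,205). In the top picture the jig base spans (325..383, 200..302), with the hinge at the far end. The pin block is at (232,256), and the dark round knob is in its middle hole. I'll zoom in next.

```bash
cat > h.py <<'E'
import numpy as np,cv2
from station import get_obs,camera,ctrl
class Cam:
    def __init__(s,n):
        c=camera(n);s.im=c["pixels"][:,:,::-1].copy();s.E=c["extrinsics"];s.f=c["fx"];s.cx=c["cx"];s.cy=c["cy"];s.k=c["k1"]
        s.K=np.array([[c["fx"],0,s.cx],[0,c["fy"],s.cy],[0,0,1]]);s.d=np.array([s.k,0,0,0,0.])
        F=np.diag([1,-1,-1]);s.R=F@s.E[:3,:3];s.t=F@s.E[:3,3];s.o=-s.R.T@s.t
    def ray(s,uv):
        p=cv2.undistortPoints(np.array([[uv]],float),s.K,s.d)[0,0]
        d=s.R.T@np.array([p[0],p[1],1]);return s.o,d/np.linalg.norm(d)
    def plane(s,uv,z):
        o,d=s.ray(uv);return o+d*(z-o[2])/d[2]
    def proj(s,P):
        return cv2.projectPoints(np.atleast_2d(np.array(P,float)),cv2.Rodrigues(s.R)[0],s.t,s.K,s.d)[0][:,0]
def tri(a,ua,b,ub):
    o1,d1=a.ray(ua);o2,d2=b.ray(ub)
    A=np.stack([d1,-d2],1);x=np.linalg.lstsq(A,o2-o1,rcond=None)[0]
    p,q=o1+d1*x[0],o2+d2*x[1];return (p+q)/2,np.linalg.norm(p-q)
def crop(im,x,y,w,h,s,fn):
    cv2.imwrite(fn,cv2.resize(im[y:y+h,x:x+w],None,fx=s,fy=s,interpolation=cv2.INTER_CUBIC))
E
python3 - <<'E'
from h import *
t=Cam("top");s=Cam("scene")
crop(t.im,310,190,90,120,5,"pics/tj.png");crop(t.im,185,225,100,60,8,"pics/tb.png")
crop(s.im,210,170,140,160,3.7,"pics/sj.png");crop(s.im,320,170,100,70,8,"pics/sb.png")
E
```

```text
(no output)
```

View pics/tj.png

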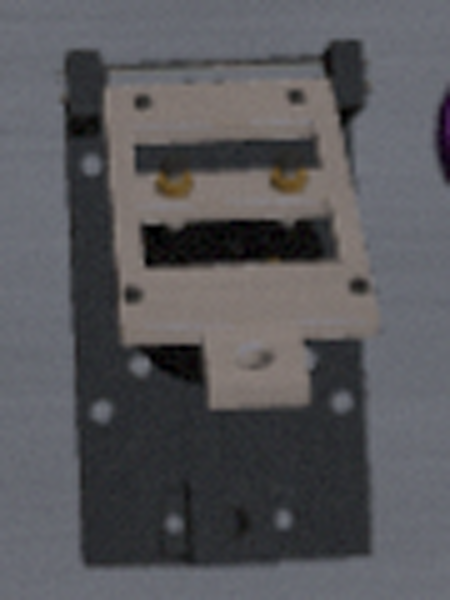

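View pics/tb.png

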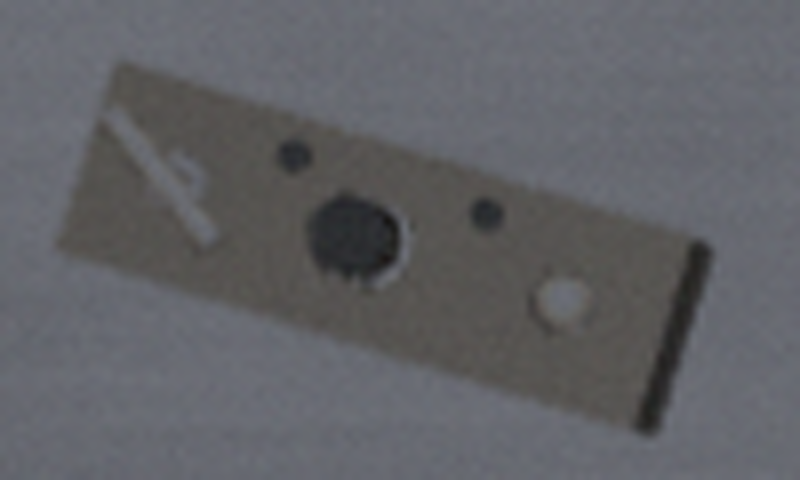

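View pics/sj.png

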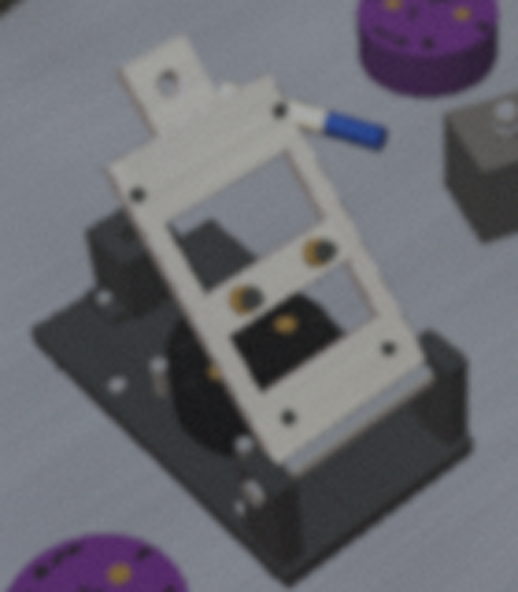

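View pics/sb.png

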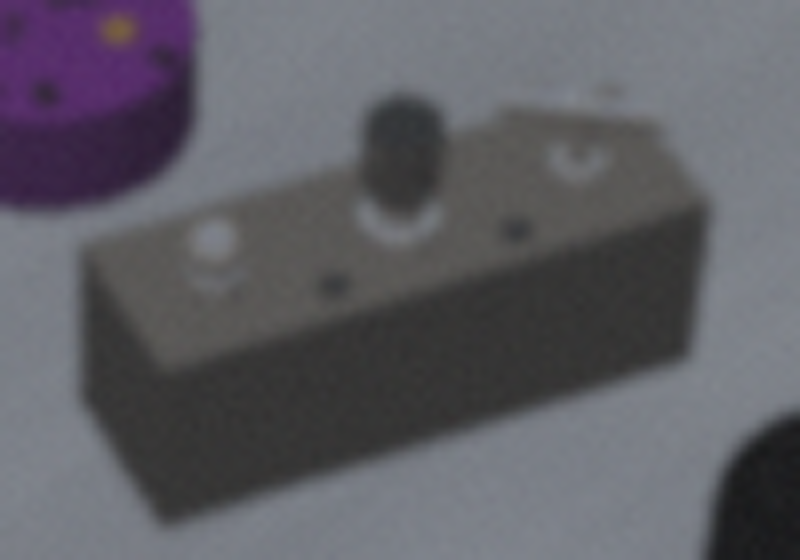

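```bash
cat > m.py <<'E'
from h import *
t=Cam("top");s=Cam("scene")
c=lambda x0,y0,k:(lambda p:(x0+(p[0]+.5)/k-.5,y0+(p[1]+.5)/k-.5))
tj=c(310,190,5);tb=c(185,225,8);sj=c(210,170,3.7);sb=c(320,170,8)
np.set_printoptions(precision=4,suppress=True)
print("block corners top z.065");C=[t.plane(tb(p),.065) for p in[(120,62),(695,240),(640,430),(58,245)]];print(np.array(C));print([np.linalg.norm(C[i]-C[i-1]) for i in range(4)])
C2=[s.plane(sb(p),.065) for p in[(82,248),(165,372),(710,200),]];print("scene",np.array(C2))
print("knobtop",t.plane(tb((353,236)),.105),s.plane(sb((404,113)),.105))
print("base top corners",[t.plane(tj(p),.023) for p in[(82,565),(370,552)]])
print("base scene left",s.plane(sj((33,332)),.023),s.plane(sj((290,575)),.023),s.plane(sj((470,438)),.023))
print("posthole",t.plane(tj((232,522)),.073),s.plane(sj((122,237)),.073))
print("cheeks top outer far",[t.plane(tj(p),.09) for p in[(66,52),(362,40),(103,52),(330,42)]])
for n,a,b in[("hole",(254,355),(168,82)),("tongueL",(208,408),(182,38)),("tongueR",(310,403),(122,70)),("barL",(122,345),(272,78)),("barR",(380,332),(110,170))]:
    print(n,*tri(t,tj(a),s,sj(b)))
E
python3 m.py
```

```text
block corners top z.065
[[0.5914 0.2863 0.065 ]
 [0.536  0.1158 0.065 ]
 [0.4807 0.1323 0.065 ]
 [0.5374 0.3044 0.065 ]]
[np.float64(0.05695631439599125), np.float64(0.1792632549199751), np.float64(0.05765253508328947), np.float64(0.18119633513688785)]
scene [[0.482  0.1344 0.065 ]
 [0.5376 0.1168 0.065 ]
 [0.5912 0.2879 0.065 ]]
knobtop [0.5359 0.2092 0.105 ] [0.5342 0.2132 0.105 ]
base top corners [array([ 0.4211, -0.0103,  0.023 ]), array([ 0.4248, -0.1489,  0.023 ])]
base scene left [ 0.4273 -0.1502  0.023 ] [ 0.6682 -0.1425  0.023 ] [ 0.663  -0.0072  0.023 ]
posthole [ 0.441  -0.0792  0.073 ] [ 0.4417 -0.0869  0.073 ]
cheeks top outer far [array([ 0.6587, -0.0065,  0.09  ]), array([ 0.662 , -0.1438,  0.09  ]), array([ 0.6583, -0.0236,  0.09  ]), array([ 0.6613, -0.1289,  0.09  ])]
hole [ 0.5087 -0.0788  0.2327] 0.0015555301352026545
tongueL [ 0.489  -0.0577  0.238 ] 0.0030626703794753283
tongueR [ 0.4905 -0.0975  0.2397] 0.004242490638024701
barL [ 0.5171 -0.0239  0.2086] 0.005713170864310058
barR [ 0.5199 -0.13    0.2102] 0.004245841743313901
```

```bash
cat > g.py <<'E'
from h import *
from scipy.spatial.transform import Rotation as R
np.set_printoptions(precision=4,suppress=True)
def down(yaw): # jaw axis at angle yaw in world
    x=np.array([0,0,-1.]);y=np.array([np.cos(yaw),np.sin(yaw),0]);return R.from_matrix(np.stack([x,y,np.cross(x,y)],1))
def go(P,yaw):
    o=get_obs();Rc=R.from_euler("xyz",o["eef_rot"])
    for k in(0,np.pi):
        q=down(yaw+k);rv=np.degrees((Rc.inv()*q).as_rotvec())
        print("rot(deg,tool)",rv)
    print("pos",o["ee_pos"],"shift tool",Rc.inv().apply(np.array(P)-o["ee_pos"])*1000,"world",(np.array(P)-o["ee_pos"])*1000)
    print("axes",Rc.as_matrix().T,"f",o["force"],"w",o["grip_width"],"t",o["time_s"],"q",o["qpos"])
E
python3 -c "
from g import *
go([.575,-.077,.27],np.pi/2+.03)"
```

```text
rot(deg,tool) [-24.7386  -0.0051   0.024 ]
rot(deg,tool) [155.2614   0.0331   0.0071]
pos [0.2151 0.5061 0.2052] shift tool [ -64.5862 -395.9456  559.3049] world [ 359.9446 -583.1062   64.756 ]
axes [[-0.0002 -0.0004 -1.    ]
 [ 0.391   0.9204 -0.0004]
 [ 0.9204 -0.391   0.    ]] f [ 0.5406 -0.6377 -0.2767] w 0.09405251940895916 t 0.3 q [ 1.1024  0.3001  1.5212 -0.      1.3207 -0.0666]
```

Call:
step_arm:
  motion:
    - [[-0.032,0,0,-8.2,0,0],[-0.032,0,0,-8.2,0,0],[-0.032,0,0,-8.2,0,0],[0,-0.05,0.03,0,0,0],[0,-0.05,0.03,0,0,0],[0,-0.05,0.03,0,0,0],[0,-0.05,0.03,0,0,0],[0,-0.05,0.03,0,0,0],[0,-0.05,0.03,0,0,0],[0,-0.05,0.03,0,0,0],[0,-0.05,0.03,0,0,0],[0,-0.05,0.03,0,0,0]]
  fingers: 0

```text
time_s: 1.8
ee_pos: [0.4981, 0.062, 0.3016]
eef_rot: [0.169, 1.57, 0.196]
force: [-0.1, 1.1, 1.0]
grip_width: 0.0003
```

```bash
python3 -c "
from g import *
go([.585,-.077,.27],np.pi/2+.03)"
```

```text
rot(deg,tool) [-0.1453  0.0225 -0.0038]
rot(deg,tool) [179.8547  -0.006   -0.0353]
pos [0.4981 0.062  0.3016] shift tool [  31.6164 -141.2986   83.0158] world [  86.8769 -138.9633  -31.5933]
axes [[ 0.0004  0.0001 -1.    ]
 [-0.0275  0.9996  0.0001]
 [ 0.9996  0.0275  0.0004]] f [-0.1202  1.0937  1.0054] w 0.0002956162569984959 t 1.8 q [ 0.0507  0.1337  1.501   0.0001  1.5065 -1.5475]
```

Call:
step_arm:
  motion:
    - [[0,-0.0352,0.0215,0,0,0],[0,-0.0352,0.0215,0,0,0],[0,-0.0352,0.0215,0,0,0],[0,-0.0352,0.0185,0,0,0],[0.024,0,0,0,0,0],[0.024,0,0,0,0,0],[0.024,0,0,0,0,0],[0.024,0,0,0,0,0]]

```text
time_s: 2.8
ee_pos: [0.5841, -0.0747, 0.2046]
eef_rot: [3.091, 1.571, 3.118]
force: [0.3, -0.7, -0.1]
grip_width: 0.0007
```

Run:
```python
from g import *
go([.544,-.077,.205],np.pi/2+.03)
prev=None
for th in np.linspace(.82,.03,17):
    p=np.array([.647-.168*np.cos(th)+.005*np.sin(th)+.008,.078+.168*np.sin(th)+.005*np.cos(th)])
    print(round(th,3),p*1000,None if prev is None else (p-prev)*1000);prev=p
s=Cam("scene");crop(s.im,190,100,220,220,2.7,"pics/a1.png")
```

```text
rot(deg,tool) [-0.144  -0.0118 -0.0006]
rot(deg,tool) [179.856   -0.001    0.0185]
pos [ 0.5841 -0.0747  0.2046] shift tool [ -0.4296  -1.2021 -40.1818] world [-40.1335  -2.3059   0.4379]
axes [[-0.0002  0.     -1.    ]
 [-0.0275  0.9996  0.    ]
 [ 0.9996  0.0275 -0.0002]] f [ 0.3457 -0.6718 -0.1479] w 0.0006594529181821986 t 2.8 q [-0.1894  0.3877  1.4057 -0.      1.3483 -1.7876]
0.82 [544.0426 204.2436] None
0.771 [537.947  198.6135] [-6.0955 -5.6302]
0.721 [532.1368 192.6893] [-5.8102 -5.9241]
0.672 [526.6261 186.4856] [-5.5108 -6.2037]
0.622 [521.4282 180.0175] [-5.1979 -6.4681]
0.573 [516.5559 173.3008] [-4.8723 -6.7168]
0.524 [512.0211 166.3517] [-4.5348 -6.949 ]
0.474 [507.8347 159.1874] [-4.1863 -7.1644]
0.425 [504.0071 151.8251] [-3.8276 -7.3623]
0.376 [500.5475 144.2829] [-3.4596 -7.5422]
0.326 [497.4643 136.5791] [-3.0832 -7.7038]
0.277 [494.7651 128.7325] [-2.6992 -7.8466]
0.228 [492.4565 120.7623] [-2.3086 -7.9702]
0.178 [490.5441 112.6879] [-1.9124 -8.0744]
0.129 [489.0325 104.5289] [-1.5116 -8.159 ]
0.079 [487.9254  96.3053] [-1.1071 -8.2236]
0.03 [487.2256  88.037 ] [-0.6998 -8.2683]
```

View pics/a1.png

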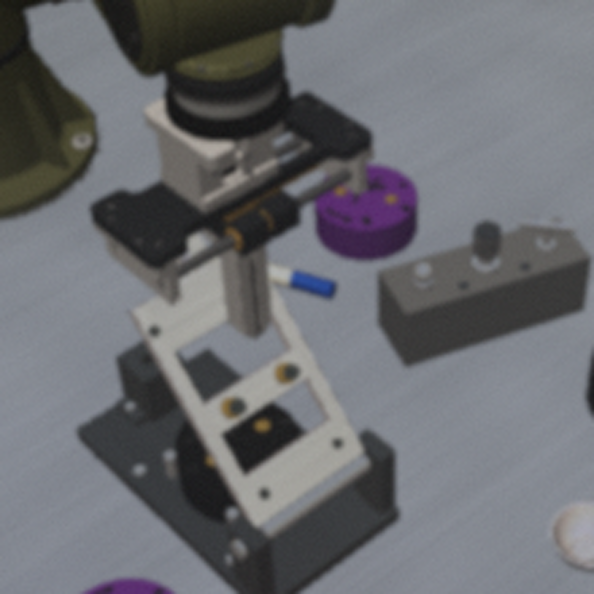

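The closed fingers hang behind the front bar, inside the open leaf (tip at about 248,335 in the crop). I'll move forward to touch it and then follow the arc down.

Call:
step_arm:
  motion:
    - [[0,-0.001,-0.014,0,0,0],[0,0,-0.014,0,0,0],[0,0,-0.012,0,0,0],[0.0056,0,-0.0061,0,0,0],[0.0059,0,-0.0058,0,0,0],[0.0062,0,-0.0055,0,0,0],[0.0065,0,-0.0052,0,0,0]]

```text
time_s: 3.72
ee_pos: [0.5214, -0.0774, 0.1807]
eef_rot: [3.011, 1.571, 3.039]
force: [-0.1, -0.2, 0.8]
grip_width: 0.0004
```

Run:
```python
from g import *
go([.5214,-.077,.180],np.pi/2+.03)
s=Cam("scene");crop(s.im,190,100,220,220,2.7,"pics/a2.png")
```

```text
rot(deg,tool) [-0.138  -0.012  -0.0016]
rot(deg,tool) [179.862   -0.0025   0.0188]
pos [ 0.5214 -0.0774  0.1807] shift tool [0.6908 0.3798 0.0237] world [ 0.013   0.3803 -0.6908]
axes [[-0.0002  0.     -1.    ]
 [-0.0276  0.9996  0.    ]
 [ 0.9996  0.0276 -0.0002]] f [-0.0884 -0.2305  0.8079] w 0.0003795677945231991 t 3.725 q [-0.2168  0.2709  1.6174 -0.      1.2534 -1.8152]
```

View pics/a2.png

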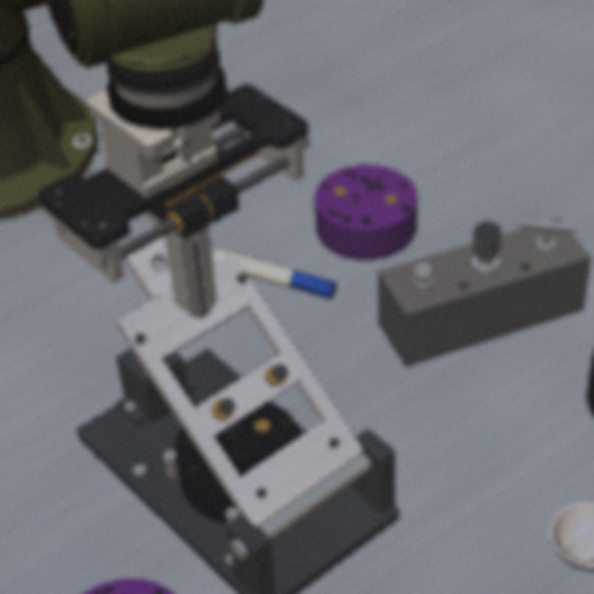

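The leaf is swinging with the fingers, and the tip is on the middle of the bar. I'll continue the arc.

Call:
step_arm:
  motion:
    - [[0.0072,0,-0.0049,0,0,0],[0.0069,0,-0.0045,0,0,0],[0.0072,0,-0.0042,0,0,0],[0.0074,0,-0.0038,0,0,0],[0.0075,0,-0.0035,0,0,0],[0.0077,0,-0.0031,0,0,0],[0.0078,0,-0.0027,0,0,0],[0.008,0,-0.0023,0,0,0],[0.0081,0,-0.0019,0,0,0],[0.0082,0,-0.0015,0,0,0],[0.0082,0,-0.0011,0,0,0],[0.006,0,-0.0007,0,0,0]]

```text
time_s: 5.28
ee_pos: [0.4876, -0.0783, 0.0909]
eef_rot: [-0.08, 1.571, -0.053]
force: [-1.9, 1.5, 9.3]
grip_width: 0.0003
```

Run:
```python
from g import *
go([.4875,-.077,.088],np.pi/2+.03)
s=Cam("scene");crop(s.im,190,100,220,220,2.7,"pics/a3.png")
```

```text
rot(deg,tool) [-0.1421  0.0168  0.0014]
rot(deg,tool) [179.8579   0.0021  -0.0264]
pos [ 0.4876 -0.0783  0.0909] shift tool [ 2.8725  1.3512 -0.0604] world [-0.0967  1.349  -2.8726]
axes [[ 0.0003 -0.     -1.    ]
 [-0.0275  0.9996 -0.    ]
 [ 0.9996  0.0275  0.0003]] f [-1.9243  1.5313  9.2673] w 0.00030175375276142067 t 5.275 q [-0.2335  0.3083  1.7991  0.0001  1.034  -1.8319]
```

View pics/a3.png

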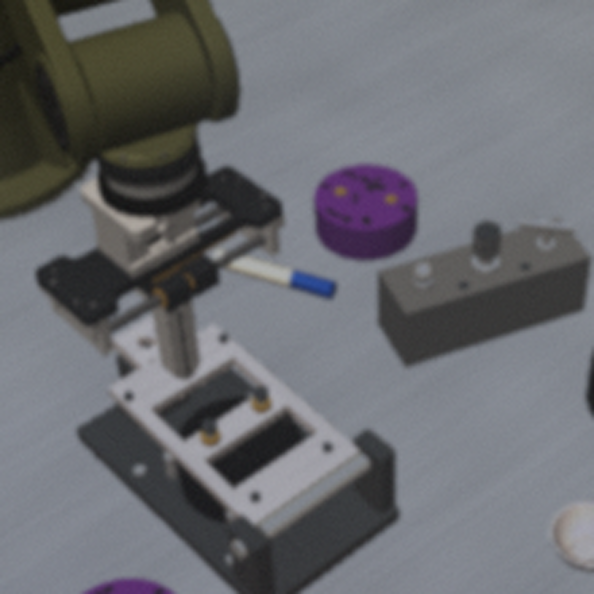

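Call:
step_arm:
  motion:
    - [[-0.03,0,0,0,0,0],[-0.03,0,0,9.96,0,0],[-0.03,0,0,9.96,0,0],[-0.02,0,0,9.96,0,0],[0,0,0,9.96,0,0],[0,0,0,9.96,0,0],[0,0,0,9.96,0,0],[0,0,0,9.96,0,0],[0,0,0,9.96,0,0],[0,0,0,9.96,0,0],[0,0,0,9.96,0,0],[0,0,0,9.96,0,0]]
  fingers: 0.05

```text
time_s: 6.82
ee_pos: [0.4875, -0.0784, 0.2008]
eef_rot: [-1.275, 1.571, 3.118]
force: [-0.5, 0.5, 1.1]
grip_width: 0.05
```

Run:
```python
from g import *
go([.536,.211,.14],-.312)
```

```text
rot(deg,tool) [-0.4331  0.0014  0.0048]
rot(deg,tool) [179.5669   0.0075  -0.0023]
pos [ 0.4875 -0.0784  0.2008] shift tool [  60.768   -44.8676 -289.9399] world [ 48.4824 289.3566 -60.7717]
axes [[-0.0001  0.     -1.    ]
 [ 0.9494 -0.3141 -0.0001]
 [-0.3141 -0.9494  0.    ]] f [-0.5466  0.5264  1.0738] w 0.04998488549954865 t 6.825 q [-0.2335  0.1786  1.6824 -0.      1.2807  0.086 ]
```

Call:
step_arm:
  motion:
    - [[0,-0.006,-0.042,0,0,0],[0,-0.006,-0.042,0,0,0],[0,-0.006,-0.042,0,0,0],[0,-0.007,-0.041,0,0,0],[0,-0.0065,-0.041,0,0,0],[0,-0.0065,-0.041,0,0,0],[0,-0.007,-0.041,-0.4,0,0],[0.031,0,0,0,0,0],[0.03,0,0,0,0,0],[0,0,0,0,0,0]]

```text
time_s: 8.07
ee_pos: [0.5333, 0.2112, 0.138]
eef_rot: [-0.949, 1.567, -2.827]
force: [0.3, -0.3, 0.6]
grip_width: 0.0499
```

Run:
```python
from g import *
go([.536,.211,.072],-.312)
s=Cam("scene");crop(s.im,300,90,140,140,4,"pics/b1.png")
t=Cam("top");crop(t.im,310,190,90,120,5,"pics/b2.png")
```

```text
rot(deg,tool) [0.3026 0.1332 0.1849]
rot(deg,tool) [-179.6971   -0.29      0.2089]
pos [0.5333 0.2112 0.138 ] shift tool [66.0087  2.8546 -0.8195] world [  2.7191  -0.1619 -66.0193]
axes [[-0.0038 -0.0012 -1.    ]
 [ 0.9533 -0.3019 -0.0032]
 [-0.3019 -0.9533  0.0023]] f [ 0.3314 -0.319   0.642 ] w 0.04988717904530593 t 8.075 q [ 0.3132  0.4159  1.5265 -0.      1.2032  0.6199]
```

View pics/b1.png

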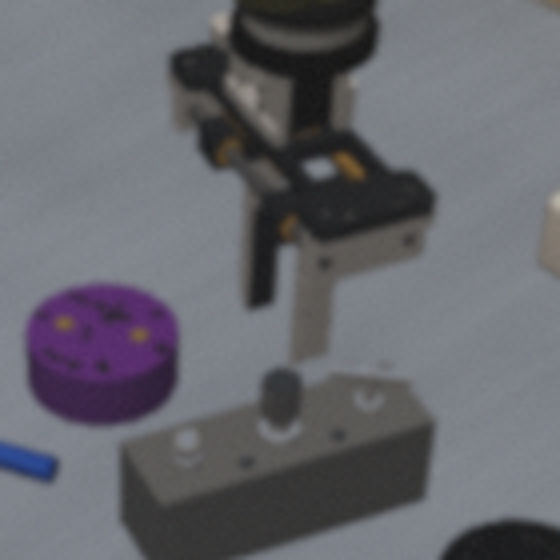

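View pics/b2.png

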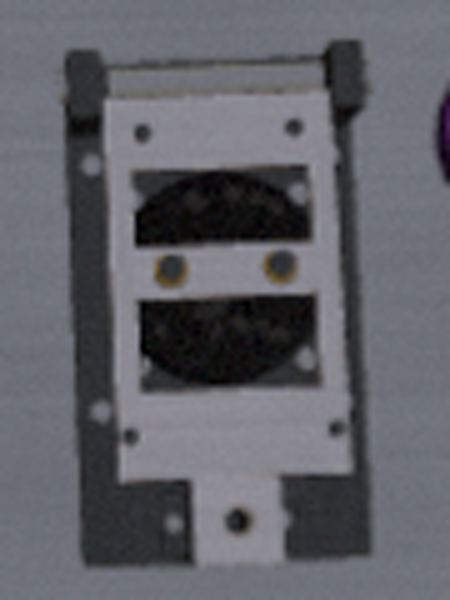

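The top picture shows the leaf resting nearly shut, with its hole at about (238,520) in the crop, on the tongue's centre line. The scene view shows the open jaws above and just behind the knob. I'll descend to grasp it.

Call:
step_arm:
  motion:
    - [[0,0.0028,-0.0008,0.3,0.13,0.18],[0.02,0,0,0,0,0],[0.02,0,0,0,0,0],[0.016,0,0,0,0,0],[0.01,0,0,0,0,0],[0,0,0,0,0,0]]

```text
time_s: 8.93
ee_pos: [0.5373, 0.2114, 0.0738]
eef_rot: [2.201, 1.567, 0.318]
force: [0.6, -0.4, 0.9]
grip_width: 0.0499
```

Run:
```python
from g import *
go([.536,.211,.072],-.312)
s=Cam("scene");crop(s.im,310,100,110,110,5.2,"pics/b3.png")
```

```text
rot(deg,tool) [-0.0112 -0.1127 -0.1545]
rot(deg,tool) [179.9886  -0.2427   0.177 ]
pos [0.5373 0.2114 0.0738] shift tool [ 1.7983 -1.1565  0.7506] world [-1.3255 -0.3572 -1.8029]
axes [[ 0.0032  0.001  -1.    ]
 [ 0.9517 -0.3071  0.0027]
 [-0.3071 -0.9517 -0.002 ]] f [ 0.6178 -0.3669  0.9154] w 0.04988801340096171 t 8.925 q [0.3113 0.4959 1.5734 0.     1.069  0.6235]
```

View pics/b3.png

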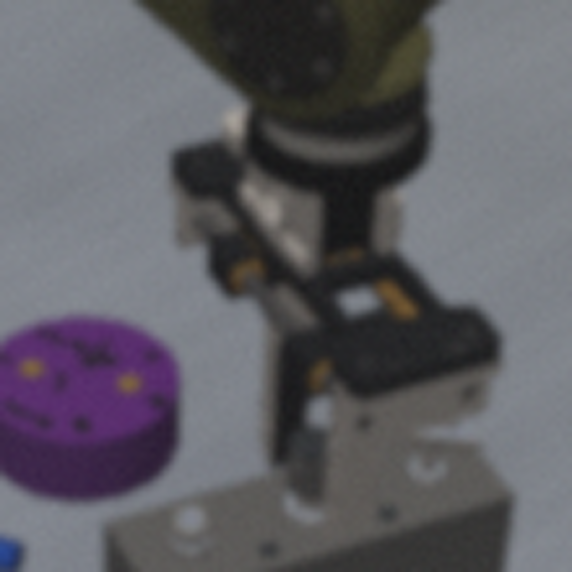

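Run:
```python
from g import *
s=Cam("scene");o=get_obs();Rc=R.from_euler("xyz",o["eef_rot"]);p=o["ee_pos"]
f=lambda q:((s.proj(q)-[310,100]+.5)*5.2-.5)
for y in(.025,.0375,-.025):
  for z in(-.008,.008): print(y,z,f(p+Rc.apply([0,y,z])))
print("knob top/ctr/bottom at .536,.211",f([[.536,.211,.105],[.536,.211,.092],[.536,.211,.079]]))
print("knob edges +-12 in tool z",f(np.array([.536,.211,.092])+Rc.apply([[0,0,-.012],[0,0,.012],[0,-.012,0],[0,.012,0]])))
crop(s.im,355,165,40,40,15,"pics/b4.png")
```

```text
0.025 -0.008 [[354.8956 522.7239]]
0.025 0.008 [[323.0105 532.5401]]
0.0375 -0.008 [[367.9101 539.7516]]
0.0375 0.008 [[335.8533 549.6958]]
-0.025 -0.008 [[304.5489 456.8834]]
-0.025 0.008 [[273.3363 466.2129]]
knob top/ctr/bottom at .536,.211 [[313.773  441.2939]
 [312.2195 463.5935]
 [310.6888 485.5447]]
knob edges +-12 in tool z [[336.0533 456.4478]
 [288.2569 470.7793]
 [300.1851 447.8831]
 [324.4111 479.5121]]
```

View pics/b4.png

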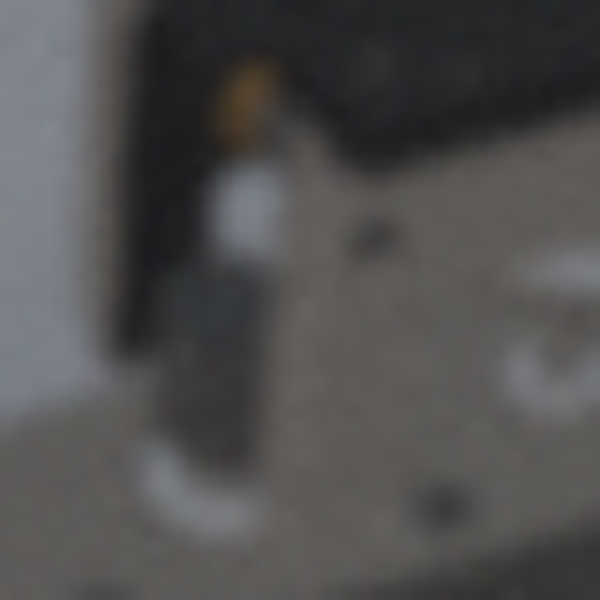

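The knob stands between the pads with its left edge where I predicted (b3 about x=289). I'll centre on it and close.

Call:
step_arm:
  motion:
    - [[0.0015,-0.0012,0.0008,0,-0.1,-0.15],[0,0,0,0,0,0],[0,0,0,0,0,0],[0,0,0,0,0,0]]
  fingers: 0.0
  squeeze: 25

```text
time_s: 9.52
ee_pos: [0.5361, 0.211, 0.0727]
eef_rot: [2.37, 1.57, 0.487]
force: [-0.5, 0.4, 1.0]
grip_width: 0.0236
```

Call:
step_arm:
  motion:
    - [[0,0,0,0,0,0],[0,0,0,0,0,0]]
  squeeze: 55

```text
time_s: 9.78
ee_pos: [0.536, 0.211, 0.0727]
eef_rot: [2.319, 1.57, 0.436]
force: [-0.7, 0.4, 2.8]
grip_width: 0.0229
```

Run:
```python
from g import *
go([.536,.211,.072],-.312)
```

```text
rot(deg,tool) [-0.0038 -0.0346 -0.0373]
rot(deg,tool) [179.9961  -0.0586   0.0543]
pos [0.536  0.211  0.0727] shift tool [ 0.6766 -0.0431  0.0231] world [-0.0475 -0.0085 -0.6766]
axes [[ 0.0008  0.0004 -1.    ]
 [ 0.9517 -0.307   0.0007]
 [-0.307  -0.9517 -0.0006]] f [-0.6513  0.3581  2.839 ] w 0.02287138953097852 t 9.775 q [0.3114 0.4961 1.5761 0.0001 1.0685 0.6234]
```

Call:
step_arm:
  motion:
    - [[-0.012,0,0,0,0,0],[-0.02,0,0,0,0,0],[-0.03,0,0,0,0,0],[-0.03,0,0,0,0,0],[-0.03,0,0,0,0,0],[-0.03,0,0,0,0,0]]

```text
time_s: 10.52
ee_pos: [0.5357, 0.2109, 0.2262]
eef_rot: [2.336, 1.57, 0.453]
force: [-0.1, 0.4, -1.1]
grip_width: 0.0232
```

Run:
```python
from g import *
go([.536,.211,.22],-.312)
t=Cam("top");s=Cam("scene")
crop(t.im,340,280,35,30,20,"pics/c1.png");crop(s.im,220,205,50,40,14,"pics/c2.png");crop(s.im,310,60,110,130,4.5,"pics/c3.png")
```

```text
rot(deg,tool) [-0.0072 -0.0422 -0.044 ]
rot(deg,tool) [179.9928  -0.0691   0.0663]
pos [0.5357 0.2109 0.2262] shift tool [ 6.2289  0.2466 -0.1961] world [ 0.3009  0.1138 -6.2285]
axes [[ 0.001   0.0005 -1.    ]
 [ 0.9517 -0.3071  0.0008]
 [-0.3071 -0.9517 -0.0007]] f [-0.1207  0.3833 -1.1178] w 0.02324639464551207 t 10.525 q [0.3113 0.3422 1.4169 0.0002 1.3814 0.6234]
```

View pics/c1.png

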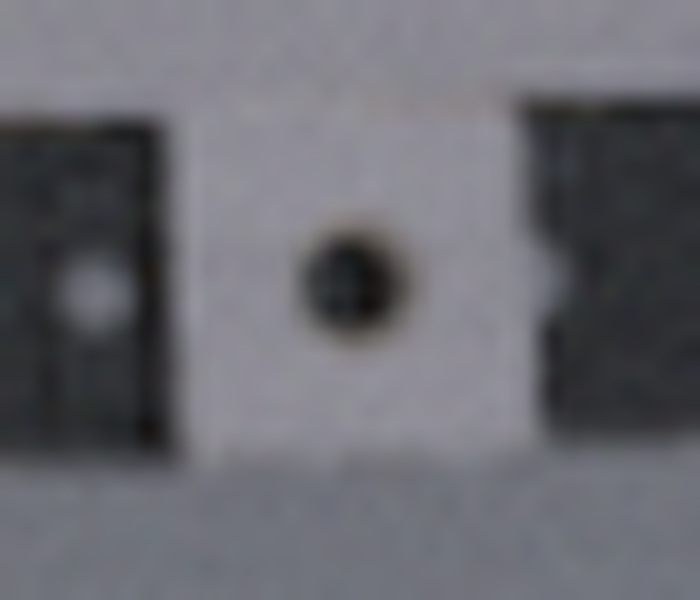

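View pics/c2.png

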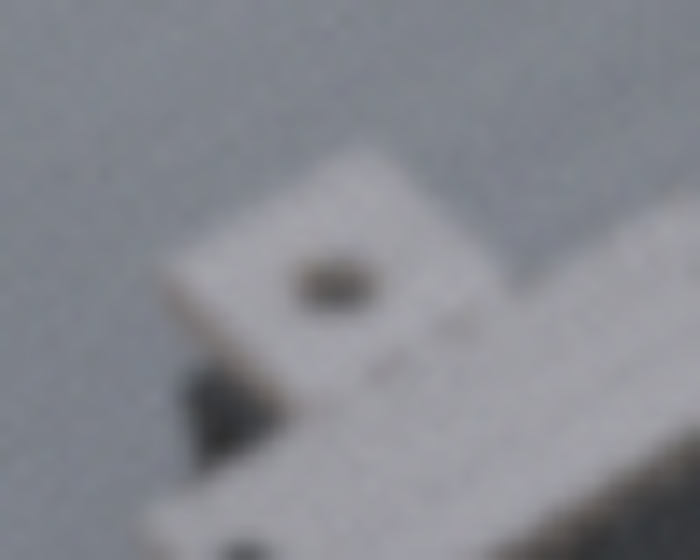

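View pics/c3.png

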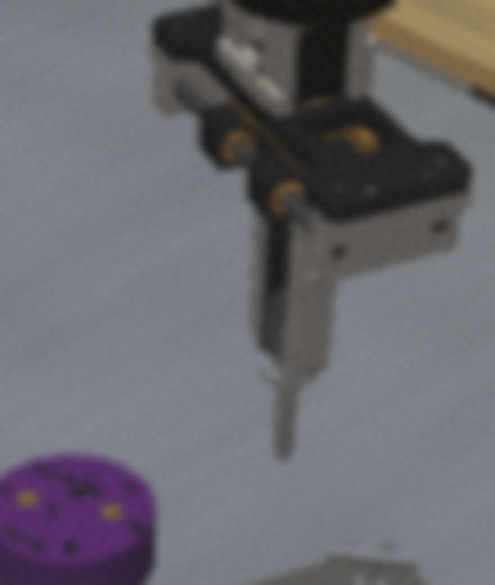

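Run:
```python
from g import *
t=Cam("top");s=Cam("scene");o=get_obs();p=o["ee_pos"]
c=lambda x0,y0,k,q:np.array((x0+(q[0]+.5)/k-.5,y0+(q[1]+.5)/k-.5))
ht=c(340,280,20,(353,285));hs=c(220,205,14,(337,283))
for z in(.090,.094,.097): print(z,t.plane(ht,z),s.plane(hs,z))
print(tri(t,ht,s,hs))
tip=c(310,60,4.5,(284,457));print("tip px",tip,"pred",s.proj(p-[0,0,.0577]),"plane",s.plane(tip,p[2]-.0577),p)
print("collar pred",s.proj(p-[0,0,.0077]))
# top camera pin visible?
print("tip in top",t.proj(p-[0,0,.0577]))
crop(t.im,185,190,100,90,7,"pics/c4.png")
```

```text
0.09 [ 0.4417 -0.0807  0.09  ] [ 0.4357 -0.0774  0.09  ]
0.094 [ 0.4417 -0.0804  0.094 ] [ 0.4395 -0.0794  0.094 ]
0.097 [ 0.4418 -0.0802  0.097 ] [ 0.4422 -0.0808  0.097 ]
(array([ 0.4417, -0.0804,  0.0963]), np.float64(0.00034255769418878204))
tip px [372.7222 161.1667] pred [[371.2907 163.1633]] plane [0.5327 0.2184 0.1666] [0.5357 0.2109 0.2243]
collar pred [[372.5681 144.6381]]
tip in top [[222.6618 252.1436]]
```

View pics/c4.png

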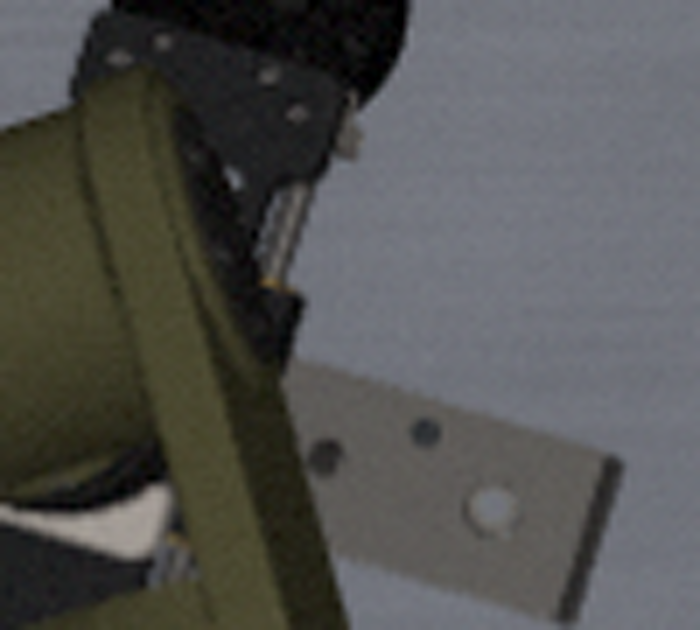

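Call:
step_arm:
  motion:
    - [[0,0,0.043,0,0,0],[0,0,0.044,0,0,0],[0,0,0.044,0,0,0],[0,0,0.044,0,0,0],[0,0,0.044,0,0,0],[0,0,0.044,0,0,0],[0,0,0.043,0,0,0],[0.02,0,0,0,0,0],[0.02,0,0,0,0,0],[0,0,0,0,0,0]]

```text
time_s: 11.98
ee_pos: [0.4408, -0.0801, 0.1824]
eef_rot: [-1.65, 1.567, 2.751]
force: [-0.4, 0.1, -1.7]
grip_width: 0.0228
```

```bash
cat > chk.py <<'E'
import sys
from g import *
n=sys.argv[1]
go([.4417,-.0804,.18],-.312)
t=Cam("top");s=Cam("scene");o=get_obs();p=o["ee_pos"]
f=lambda q:((s.proj(q)-[215,165]+.5)*9-.5)
print("tip,collar pred",f([p-[0,0,.0577],p-[0,0,.0077]]),"hole mouth",f([.4417,-.0804,.096]))
crop(s.im,215,165,70,65,9,f"pics/{n}s.png");crop(t.im,300,190,100,120,5,f"pics/{n}t.png")
E
python3 chk.py d1
```

```text
rot(deg,tool) [-0.0175 -0.017   0.2151]
rot(deg,tool) [179.9822   0.3379   0.0267]
pos [ 0.4408 -0.0801  0.1824] shift tool [2.3726 0.9568 0.0613] world [ 0.8834 -0.3489 -2.3762]
axes [[-0.0035  0.0014 -1.    ]
 [ 0.9516 -0.3073 -0.0038]
 [-0.3073 -0.9516 -0.0003]] f [-0.4343  0.1474 -1.667 ] w 0.022770362309669622 t 11.975 q [-0.2617  0.0957  1.8217  0.0005  1.228   0.0504]
tip,collar pred [[247.2695 450.3857]
 [219.2731 291.5525]] hole mouth [[262.263  542.6883]]
```

View pics/d1s.png

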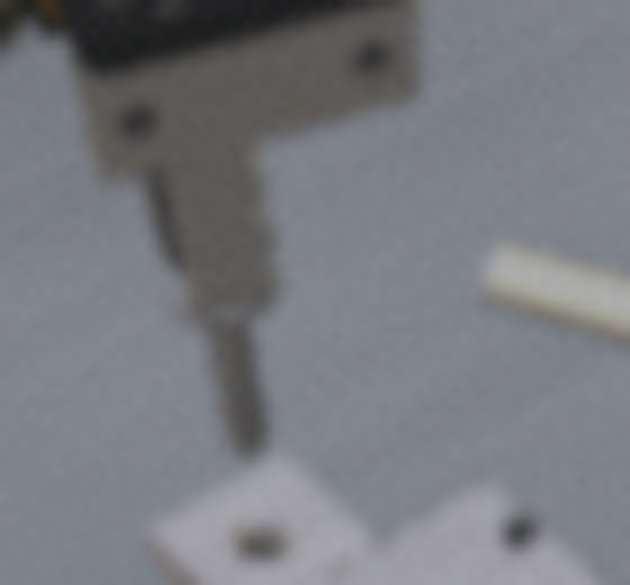

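View pics/d1t.png

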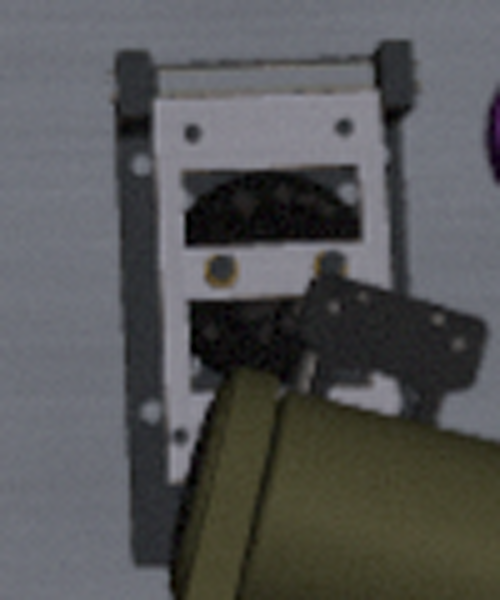

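The scene crop shows the pin tip at (249,452), against a prediction of (247,450). The leaf hole is at (261,543) and was predicted at (262,543), so both agree to about 0.5 mm. I'll trim the position and descend into the leaf hole.

Call:
step_arm:
  motion:
    - [[0,0.0005,0.0002,0,0,0.21],[0.012,0,0,0,0,0],[0.012,0,0,0,0,0],[0.006,0,0,0,0,0],[0.004,0,0,0,0,0],[0,0,0,0,0,0]]

```text
time_s: 12.82
ee_pos: [0.4424, -0.0806, 0.1502]
eef_rot: [1.707, 1.567, -0.176]
force: [0.4, 0.6, -1.1]
grip_width: 0.0229
```

```bash
python3 chk.py d2
```

```text
rot(deg,tool) [-0.0059 -0.0295 -0.2157]
rot(deg,tool) [179.9937  -0.3388   0.0463]
pos [ 0.4424 -0.0806  0.1502] shift tool [-29.8062  -0.6575   0.0194] world [-0.7432  0.2033 29.8035]
axes [[ 0.0037 -0.0007 -1.    ]
 [ 0.9517 -0.3071  0.0038]
 [-0.3071 -0.9517 -0.0005]] f [ 0.3866  0.5958 -1.0671] w 0.02290398205578789 t 12.825 q [-0.2619  0.1321  1.8614  0.0004  1.1443  0.0501]
tip,collar pred [[265.2982 554.3401]
 [238.4871 402.5293]] hole mouth [[262.263  542.6883]]
```

View pics/d2s.png

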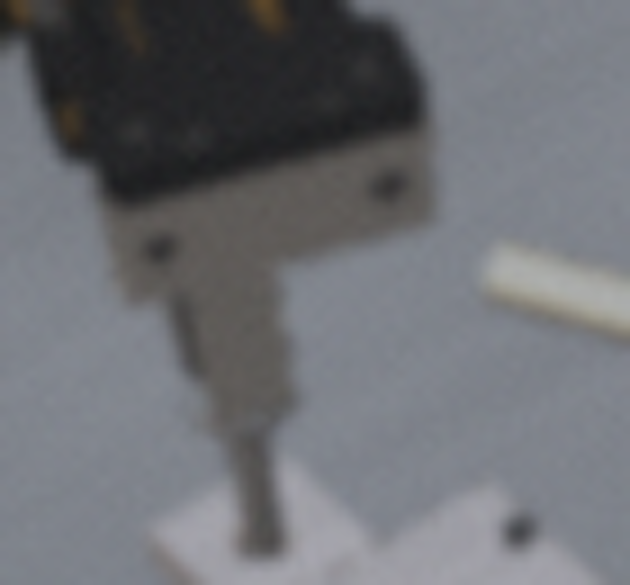

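Call:
step_arm:
  motion:
    - [[0,0,0,0,0,0],[0,0,0,0,0,0],[0,0,0,0,0,0]]

```text
time_s: 13.3
ee_pos: [0.4426, -0.0806, 0.1505]
eef_rot: [1.691, 1.566, -0.192]
force: [0.5, 0.9, -1.4]
grip_width: 0.0228
```

```bash
python3 -c "
from g import *
go([.4412,-.0804,.15],-.312)"
```

```text
rot(deg,tool) [-0.0049 -0.0306 -0.2534]
rot(deg,tool) [179.9947  -0.398    0.0481]
pos [ 0.4426 -0.0806  0.1505] shift tool [ 0.4797 -1.3759  0.1836] world [-1.3637  0.2473 -0.4859]
axes [[ 0.0044 -0.0008 -1.    ]
 [ 0.9517 -0.307   0.0044]
 [-0.307  -0.9517 -0.0005]] f [ 0.5492  0.8936 -1.3958] w 0.02281983384727111 t 13.3 q [-0.2619  0.1316  1.8612  0.0003  1.1443  0.0501]
```

Call:
step_arm:
  motion:
    - [[0,-0.0014,0.0002,0,0,-0.25],[0,0,0,0,0,0],[0,0,0,0,0,0],[0.004,0,0,0,0,0],[0.004,0,0,0,0,0],[0,0,0,0,0,0]]

```text
time_s: 14.05
ee_pos: [0.4409, -0.0803, 0.1419]
eef_rot: [-2.017, 1.57, 2.383]
force: [0.3, -0.3, -1.7]
grip_width: 0.0227
```

```bash
python3 -c "
from g import *
go([.4412,-.0804,.15],-.312)
s=Cam('scene');crop(s.im,215,165,70,65,9,'pics/d3s.png')"
```

```text
rot(deg,tool) [-0.0044 -0.0269  0.0562]
rot(deg,tool) [179.9956   0.0883   0.0423]
pos [ 0.4409 -0.0803  0.1419] shift tool [-8.0646  0.2897 -0.0265] world [ 0.2902 -0.0698  8.0643]
axes [[-0.0008  0.0007 -1.    ]
 [ 0.9517 -0.307  -0.001 ]
 [-0.307  -0.9517 -0.0005]] f [ 0.2977 -0.2732 -1.7461] w 0.022699047851207153 t 14.05 q [-0.2623  0.142   1.8713  0.0006  1.1293  0.0495]
```

View pics/d3s.png

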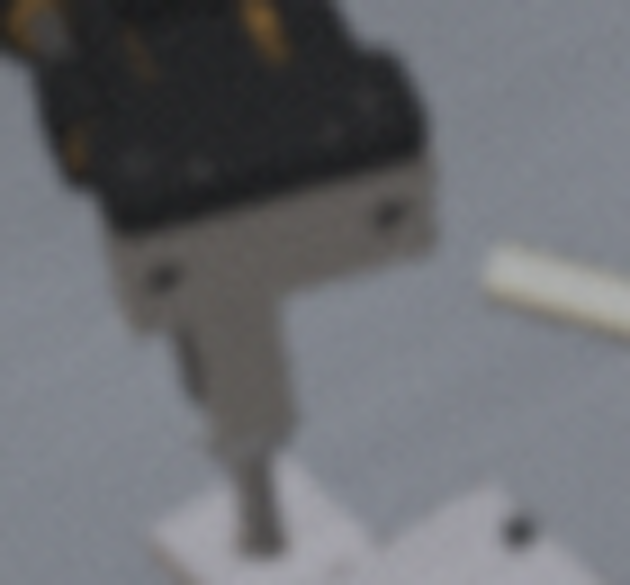

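The shank is now inside the leaf hole (entry at about 262,550) with no contact force. I'll go on down into the post.

Call:
step_arm:
  motion:
    - [[0.004,0.0002,0,0,0,0],[0.004,0,0,0,0,0],[0.004,0,0,0,0,0],[0.004,0,0,0,0,0],[0,0,0,0,0,0]]

```text
time_s: 14.72
ee_pos: [0.4412, -0.0804, 0.1261]
eef_rot: [-2.208, 1.57, 2.192]
force: [1.0, -0.2, -1.3]
grip_width: 0.023
```

```bash
python3 -c "
from g import *
go([.4412,-.0804,.126],-.312)"
```

```text
rot(deg,tool) [-0.005  -0.0297  0.0401]
rot(deg,tool) [179.995    0.063    0.0466]
pos [ 0.4412 -0.0804  0.1261] shift tool [ 0.0745  0.0124 -0.0036] world [ 0.0128 -0.0003 -0.0745]
axes [[-0.0005  0.0007 -1.    ]
 [ 0.9517 -0.307  -0.0007]
 [-0.307  -0.9517 -0.0005]] f [ 0.9869 -0.1813 -1.3368] w 0.022986444634042272 t 14.725 q [-0.2623  0.1637  1.8873  0.0006  1.0912  0.0495]
```

Call:
step_arm:
  motion:
    - [[0.005,0,0,0,0,0],[0.005,0,0,0,0,0],[0.005,0,0,0,0,0],[0.005,0,0,0,0,0],[0.003,0,0,0,0,0],[0,0,0,0,0,0]]
  squeeze: 60

```text
time_s: 15.48
ee_pos: [0.4413, -0.0804, 0.1033]
eef_rot: [-2.713, 1.57, 1.687]
force: [0.5, 0.3, -0.1]
grip_width: 0.0229
```

```bash
python3 -c "
from g import *
go([.4412,-.0804,.0907],-.312)"
```

```text
rot(deg,tool) [-0.0042 -0.0295  0.0135]
rot(deg,tool) [179.9958   0.0212   0.0463]
pos [ 0.4413 -0.0804  0.1033] shift tool [12.5895 -0.1147  0.0206] world [ -0.1163   0.0227 -12.5895]
axes [[-0.0001  0.0006 -1.    ]
 [ 0.9517 -0.307  -0.0002]
 [-0.307  -0.9517 -0.0005]] f [ 0.4647  0.2795 -0.1337] w 0.022858788861522913 t 15.475 q [-0.2623  0.1969  1.9088  0.0006  1.0362  0.0495]
```

Contact has just begun (the force went from -1.3 to -0.1 N). I'll close the leaf slowly.

Call:
step_arm:
  motion:
    - [[0.003,0,0,0,0,0],[0.003,0,0,0,0,0],[0.003,0,0,0,0,0],[0.002,0,0,0,0,0],[0,0,0,0,0,0]]

```text
time_s: 16.1
ee_pos: [0.4413, -0.0805, 0.0925]
eef_rot: [-2.74, 1.57, 1.661]
force: [-2.5, -0.5, 5.2]
grip_width: 0.023
```

```bash
python3 -c "
from g import *
go([.4412,-.0804,.0907],-.312)"
```

```text
rot(deg,tool) [-0.0012 -0.0197  0.0084]
rot(deg,tool) [179.9988   0.0131   0.0309]
pos [ 0.4413 -0.0805  0.0925] shift tool [ 1.779  -0.0879 -0.0576] world [-0.066   0.0824 -1.7789]
axes [[-0.      0.0004 -1.    ]
 [ 0.9517 -0.307  -0.0001]
 [-0.307  -0.9517 -0.0003]] f [-2.4972 -0.5346  5.2184] w 0.0230196195907645 t 16.1 q [-0.2623  0.2135  1.9181  0.0004  1.0101  0.0495]
```

Call:
step_arm:
  motion:
    - [[0.001,0,0,0,0,0],[0.001,0,0,0,0,0],[0,0,0,0,0,0]]

```text
time_s: 16.48
ee_pos: [0.4413, -0.0805, 0.0907]
eef_rot: [2.993, 1.57, 1.111]
force: [-4.9, 0.1, 7.4]
grip_width: 0.0227
```

Call:
step_arm:
  motion:
    - [[0.0005,0,0,0,0,0],[0.0005,0,0,0,0,0],[0,0,0,0,0,0]]

```text
time_s: 16.85
ee_pos: [0.4414, -0.0805, 0.0905]
eef_rot: [2.409, 1.57, 0.526]
force: [-10.9, 1.6, 21.4]
grip_width: 0.023
```

The stop is firm at z=0.0905 with 21 N, which matches shut (0.0907 expected). I'll relieve the sideways force, which pushes towards -x, and then look.

Call:
step_arm:
  motion:
    - [[0,-0.0004,0.0001,0,0,0],[0,0,0,0,0,0],[0,0,0,0,0,0]]

```text
time_s: 17.23
ee_pos: [0.4413, -0.0805, 0.0905]
eef_rot: [1.972, 1.569, 0.089]
force: [-7.2, 2.0, 17.6]
grip_width: 0.023
```

```bash
python3 -c "
from g import *
go([.4412,-.0804,.0907],-.312)
s=Cam('scene');crop(s.im,205,165,100,100,6,'pics/e1s.png')
t=Cam('top');crop(t.im,300,190,100,120,5,'pics/e1t.png')"
```

```text
rot(deg,tool) [-0.0018 -0.0306 -0.0722]
rot(deg,tool) [179.9982  -0.1134   0.0481]
pos [ 0.4413 -0.0805  0.0905] shift tool [-0.1862 -0.1595 -0.0804] world [-0.1274  0.1255  0.186 ]
axes [[ 0.0014  0.0001 -1.    ]
 [ 0.9517 -0.307   0.0013]
 [-0.307  -0.9517 -0.0005]] f [-7.1547  2.0251 17.6055] w 0.0230396797329714 t 17.225 q [-0.2624  0.216   1.9205  0.0006  1.0038  0.0493]
```

View pics/e1s.png

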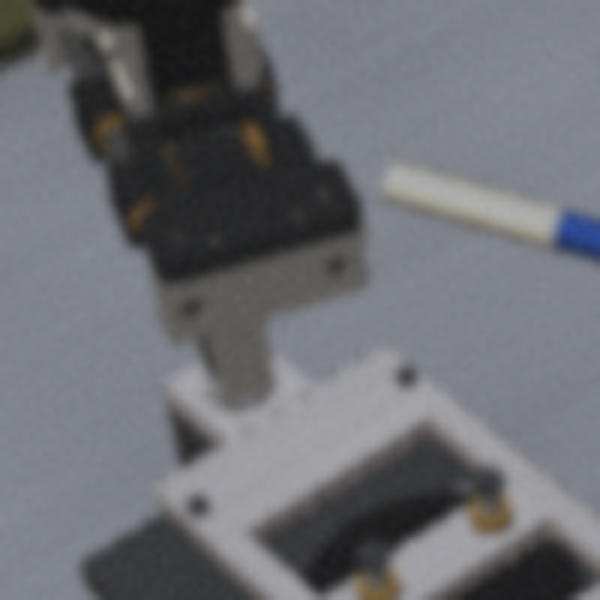

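View pics/e1t.png

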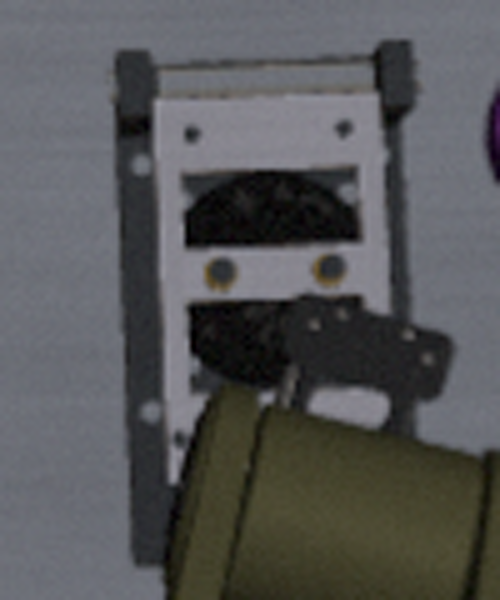

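Run:
```python
from g import *
s=Cam("scene")
o=np.array([.5565,-.0770]);yaw=.029;X=np.array([np.cos(yaw),np.sin(yaw)]);Y=np.array([-X[1],X[0]])
P0=s.plane((272.6,223.9),.078+.065*.17+.005)
xy=P0[:2]-o;print("screw jig xy",xy@X,xy@Y)
r=.09-xy@X;y=xy@Y
for th in(.065,.04,.02,.01,0,-.01):
    q=np.r_[o+X*(.09-r*np.cos(th)+.005*np.sin(th))+Y*y,.078+r*np.sin(th)+.005*np.cos(th)];print(th,s.proj(q))
```

```text
screw jig xy -0.07529635201905725 0.04869854100345833
0.065 [[272.8062 224.1628]]
0.04 [[272.8678 225.4287]]
0.02 [[272.9383 226.4553]]
0.01 [[272.9806 226.973 ]]
0 [[273.0275 227.4937]]
-0.01 [[273.079  228.0172]]
```

Call:
step_arm:
  motion:
    - [[0,-0.0004,0.0001,0,0,0],[0.0005,0,0,0,0,0],[0,0,0,0,0,0],[0,0,0,0,0,0]]

```text
time_s: 17.88
ee_pos: [0.4413, -0.0805, 0.0905]
eef_rot: [1.87, 1.568, -0.013]
force: [-7.2, 2.0, 23.0]
grip_width: 0.023
```

The leaf's front screw is at row 227.7, and my projection gives 227.5 for a fully shut leaf. I'll let it settle and confirm the force holds.

Call:
step_arm:
  motion:
    - [[0.0002,0,0,0,0,0],[0,0,0,0,0,0],[0,0,0,0,0,0],[0,0,0,0,0,0],[0,0,0,0,0,0],[0,0,0,0,0,0],[0,0,0,0,0,0],[0,0,0,0,0,0]]

```text
time_s: 18.88
ee_pos: [0.4413, -0.0805, 0.0905]
eef_rot: [1.856, 1.568, -0.027]
force: [-8.7, 1.2, 25.0]
grip_width: 0.0233
```

Run:
```python
from h import *
for n in("scene","top"): cv2.imwrite(f"pics/end_{n}.png",Cam(n).im)
```

```text
(no output)
```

View pics/end_scene.png

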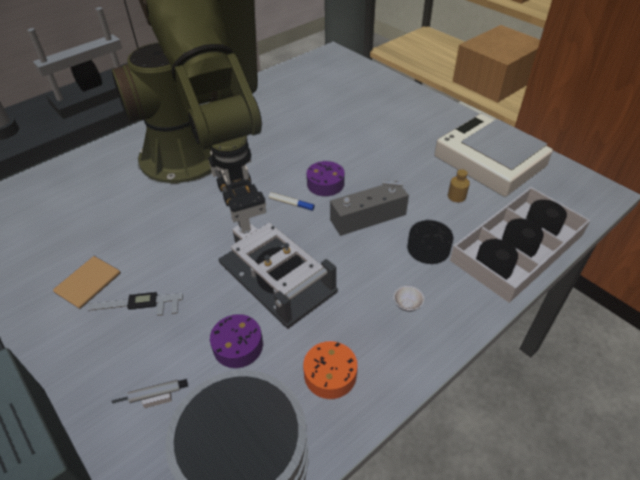

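The final picture shows the leaf shut over the core with the gripper holding the pin on the tongue at about (250,228). All the bystanders are where they started.

```bash
python3 -c "
from station import ticket,get_obs
print(ticket.hand_in());o=get_obs();print(o['ee_pos'],o['force'],o['time_s'])"
```

```text
the job is handed in; nothing more can be done
None
the job is handed in; nothing more can be done
```

The leaf is shut over the core with the round-knob pin fully home. I handed the job in at about 19 s, with the arm still gripping the knob and pressing down.

I swung the leaf down with the closed fingers, took the round-knob pin from the middle hole of the pin block, and lowered it through the tongue into the post. Pressing down with the collar then shut the leaf.

- **Pin home:** the tool met a firm stop at z = 0.0905 m, against 0.0907 m calculated for the collar on a shut tongue. It held there for the last second at about 25 N down.
- **Leaf shut:** one leaf screw sat at image row 227.7. My projection gives 227.5 for fully shut, and one pixel is about 0.02 rad.
- **Sideways force:** about 9 N along x stayed on the wrist at the end. Two small shifts only partly relieved it.
- **Not seen directly:** the gripper hides the collar in both views, so its seating is inferred from height and force.
- **Everything else:** in the last scene picture the core is in its nest and the other pins and bench items look unmoved.

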